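# Magnifier over the tile

### The arm

A 7-joint arm with a two-finger parallel gripper is mounted at the origin on the work surface. World frame = base frame: x ahead of the robot, y to its left, z up, the work surface at z = 0. Lengths are in m, angles in rad, forces in N, time in s.
With the tool pointing down it reaches from about 0.425 to 0.95 m from the base axis. Payload 4.7 kg.
Tool frame: the origin (TCP) lies on the centre line of the jaws, within the pads' length; the fingertips stand robot.nose_length ahead of it and the grasp point (between the pads) lies 8 mm behind it (robot.nose_length is the distance from the TCP to the fingertips, in m); z points along the fingers, y is the line along which they close (so a half turn about z gives the same grasp; the last joint's range is limited). The gripper opens to 85 mm and grips with 20 to 120 N. Pads are 22 mm wide; open, the fingers measure 114 mm over their backs; the gripper's body (76 mm by 85 mm) begins 54 mm behind the grasp point. The pads swing forward as they close: fully open they stand 13 mm farther back than shut.
Start: joints at [1.11, 0.469, -0.049, 1.532, 0.024, 1.141, -0.082], TCP at [0.283, -0.613, 0.21] pointing down, gripper open.
Joint ranges: [-2.59, 2.59], [-0.33, 1.99], [-1.39, 1.29], [0.1, 2.45], [-1.04, 4.18], [0.21, 1.99], [-2.66, 2.66]. Speed limits (rad/s): [2.57, 2.57, 3.14, 3.14, 3.14, 3.14, 3.14].

### API

Orientations are given as [roll, pitch, yaw] about the fixed x, y, z axes, in that order (R = Rz(yaw) Ry(pitch) Rx(roll)).
In Python, from plant import robot gives the robot as it stands. Calls block until the motion is done:
- robot.goto(position, orientation): joint-space move of the TCP to a pose.
- robot.move_straight(position, vel=0.15, attitude=None, contact_N=None): straight line of the TCP; attitude=None keeps the orientation; vel is the mean speed in m/s. With contact_N (N) it stops when the force on the tool has changed by that much, and returns True; else False.
- robot.move_joints(angles): joint-space move.
- robot.grip(opening, strength=None): opening from 0.0 (shut) to 1.0 (fully open); strength is the grip in N (None keeps the last); returns when the fingers have stopped.
- robot.sleep(seconds).
- robot.inverse_kinematics(position, orientation): joint angles nearest the present ones, or None.
- robot.sense(): the state.
- robot.grab_frame(name): name is "scene" or "side" or "wrist"; returns a dict with "image" (420x560x3 uint8, red, green, blue), "range_z" (420x560 float32, m along the optical axis (not along the pixel's ray), 0 where there is no reading), "fx", "fy", "cx", "cy" (pixels), "dist_coeffs" ([k1, k2, p1, p2, k3] as OpenCV has them; the pictures are not rectified), "R" (3x3) and "t" (3): a world point X has camera coordinates R X + t. Camera axes: x right, y down, z forward; pixel columns grow to the right and rows downward; lengths in m; the calibration is good to about 2 mm. A picture is of the moment at which its call begins.
A pose or a line that the arm cannot do raises robot.IKError and nothing moves.
- robot.close_job(): hands the job in; it is judged then, once.
The state is a dict: "t": time; "joint_pos": joint angles; "joint_velocities": joint speeds; "effort": joint torques, N m; "tcp_pos": TCP position; "tcp_rot": TCP orientation; "wrist_force": force on the tool from outside, world axes, zero at the start; "torque": the same for the moment, N m; "opening": opening from 0.0 (shut) to 1.0 (fully open); "gripper_force": force on a finger pad.
Only numpy, scipy, OpenCV 4.12 (cv2) and the standard library are available. Lean on these libraries where they do the work, as an engineer would, in place of code of your own. Each camera call takes 0.05 s, during which the arm holds its last target. There are 200 camera calls.

### The job

Take the white eraser off the blue ceramic tile and lay it on the bare desk, let go and clear of the tile. Then draw the red-handled magnifying glass out of its slanted acrylic stand, turn it so that the lens is level, and finish while still holding it in the gripper, lens centred over the tile and about 10 cm above it, touching nothing else. Leave the tile and everything else on the desk where they are.

Things in the scene. Friction and masses are not known exactly. Their poses are not given: they have to be found in the camera images.
- magnifier: magnifying glass, 0.10-0.16 kg: steel rim 68 mm across, 9 mm thick, clear lens, flat red handle 85 long, 18 wide, 12 mm thick. Origin: lens centre, mid-thickness. x points from handle to lens (handle from 45 to 130 mm along -x), y across the 18 mm width, z normal to the lens. Starts in the stand, x sloping 45 degrees down, handle rising free. Centre of mass 32 mm from the origin towards the handle
- magnifier_grip (a point): middle of the red handle, 85 mm from the lens centre (x = -85 mm in the magnifier's frame), about 100 mm above the desk at the start
- stand: clear acrylic slanted stand, fixed, base 110 x 90 x 5 mm, 70 mm high, front to its -x. Origin on the desk under the lens centre (which rests 40 mm up). The lens lies on a 45 degree plate between walls 72 mm apart, under lips 12 mm above the plate; towards the handle the lips end 10 mm and the plate 40 mm past the lens centre. Drawing it 60 mm along its handle frees it; nothing clamps it
- tile: square ceramic tile, blue glazed top, cork underside, 100 x 100 mm, 11 mm thick, loose, 0.22 kg, lying on the desk. Origin at the centre of its underside, z up
- eraser: white plastic eraser block 60 x 25 x 15 mm (x, y, z), 35 g, lying on the tile at the start. Origin at the centre of its underside, z up
- eraser_center (a point): centre of the eraser block
- pen: navy plastic pen 139 mm long, 11 mm thick, lying along its own x on the desk between tile and stand; origin under its middle. Between it and the robot base the middle of the desk is bare. To be left alone
- tin: small round aluminium tin with twist cap, 54 mm across, 44 mm high; origin under its centre. To be left alone
- clip: chrome spring clip holder gripping nothing: round foot 56 mm across, total height 92 mm; origin under its centre. To be left alone
- mug: white ceramic mug 80 mm across, 90 mm high, standing on the left of the desk; origin under its centre. To be left alone
- notes: yellow block of sticky notes 76 x 76 x 30 mm, fixed, on the right of the desk; origin under its centre
There are look-alikes about, which are no part of the job. Of the things shaped like the eraser, the white one is meant.

How it is judged:
On the way, in this order (a step that is already met when the one before it is completed fails the run):
1. the eraser lies on the bare desk, let go, clear of the tile (height (world z) of eraser_center below 0.016 m and horizontal distance between eraser_center and tile above 0.057 m and contact force between eraser and tile below 0.05 N and contact force between the fingers and eraser below 0.05 N and linear speed of eraser below 0.03 m/s), for 0.2 s.
2. the magnifier is drawn clear of the stand in the fingers (contact force between the fingers and magnifier above 0.5 N and contact force between magnifier and stand below 0.05 N and z of magnifier in the frame of stand above 0.06 m and distance of magnifier from where it was at the start of the episode above 0.05 m), for 0.1 s.
At the end, for the whole second after the job is handed in: Magnifier held still in the fingers, touching nothing else, lens level within 0.2 rad, its centre within 30 mm of the tile's centre seen from above and 50 to 150 mm above its top; eraser at rest on the bare desk, released, not touching the tile, centres at least 57 mm apart (all of step 1 and horizontal distance between magnifier and tile below 0.03 m and z of magnifier in the frame of tile between 0.061 and 0.161 m and (angle between magnifier's own z axis and vertical below 0.2 rad or angle between magnifier's own z axis and vertical above 2.94 rad) and contact force between the fingers and magnifier above 0.5 N and linear speed of magnifier below 0.03 m/s and contact force between magnifier and stand below 0.05 N and contact force between magnifier and tile below 0.05 N and contact force between magnifier and eraser below 0.05 N and contact force between magnifier and pen below 0.05 N and contact force between magnifier and tin below 0.05 N and contact force between magnifier and clip below 0.05 N and contact force between magnifier and mug below 0.05 N and contact force between magnifier and notes below 0.05 N); the arm keeps its last pose, push and grip.
It fails at once if the tile shifted by more than 25 mm (distance of tile from where it was at the start of the episode above 0.025 m).
It fails at once if pen, tin, clip or mug shifted by more than 25 mm (distance of any of pen, tin, clip, mug from where it was at the start of the episode above 0.025 m).
It also fails if it takes over 54 s, if anything falls off the work surface, if the arm or the gripper's body presses on something with over 40 N, if the wrist force passes 120 N, or if a joint passes its speed limit or range.

## Working session

There is one attempt and no reset: what is moved stays moved. The work goes in short steps, each a Python script; the robot and the scene stay as the last script left them, time stands still between calls to the robot, and variables do not carry over. Pictures are saved under pics/ and viewed, at most 10 in all, crops included, and the job is handed in when it is done.

```bash
ls; mkdir -p pics
cat > h.py <<'E'
import numpy as np, cv2, pickle
from plant import robot
def shot(cam, fn):
    f=robot.grab_frame(cam); cv2.imwrite(f'pics/{fn}.png', f['image'][:,:,::-1]); pickle.dump(f,open(f'pics/{fn}.pkl','wb')); return f
def load(fn): return pickle.load(open(f'pics/{fn}.pkl','rb'))
def rays(f,uv):
    K=np.array([[f['fx'],0,f['cx']],[0,f['fy'],f['cy']],[0,0,1]])
    n=cv2.undistortPoints(np.array(uv,float).reshape(-1,1,2),K,np.array(f['dist_coeffs'],float)).reshape(-1,2)
    return np.c_[n,np.ones(len(n))]
def at_z(f,uv,z):
    R=np.array(f['R']);t=np.array(f['t']);d=rays(f,uv)@R;c=-R.T@t
    return c+d*((z-c[2])/d[:,2])[:,None]
def by_depth(f,uv):
    R=np.array(f['R']);t=np.array(f['t']);r=rays(f,uv)
    z=np.array([f['range_z'][int(round(v)),int(round(u))] for u,v in uv])
    return (r*z[:,None]-t)@R
E
python3 - <<'E'
from h import *
for c in('scene','side'):
    f=shot(c,c+'0'); print(c,f['fx'],-np.array(f['R']).T@f['t'])
print(robot.nose_length, robot.sense()['tcp_rot'],robot.sense()['t'])
E
```

```text
pics
scene 538.2036821178518 [1.60082866 0.03924835 1.42954254]
side 414.0436434427667 [0.57146391 0.77817693 0.72905936]
0.011 [-3.13985461e+00  5.47606267e-05  4.31836261e-01] 0.1
```

View pics/scene0.png

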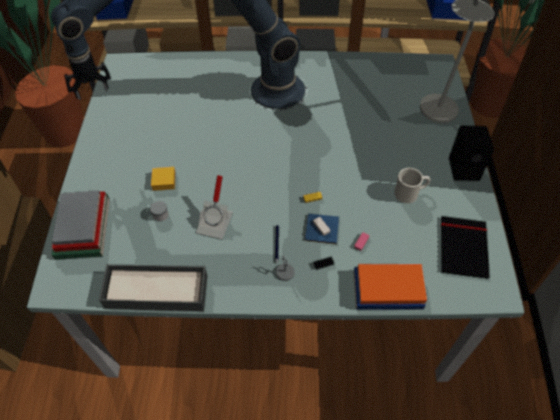

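View pics/side0.png

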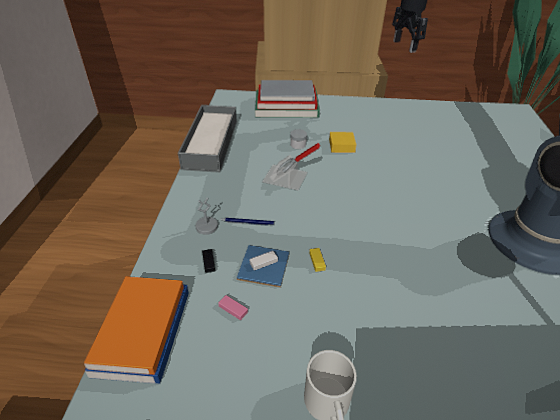

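The scene view has the tile at about (322,228) with the white eraser on it at (322,226), the stand at (213,215) with the red handle running to (218,178), and the pen at (277,242). Enlarging crops next.

Run:
```python
from h import *
a=load('scene0')['image'][165:265,190:350]; b=load('side0')['image'][125:295,190:340]
a=cv2.resize(a,None,fx=5,fy=5,interpolation=cv2.INTER_CUBIC); b=cv2.resize(b,None,fx=3.5,fy=3.5,interpolation=cv2.INTER_CUBIC)
cv2.imwrite('pics/a.png',a[:,:,::-1]);cv2.imwrite('pics/b.png',b[:,:,::-1])
```

```text
(no output)
```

View pics/a.png

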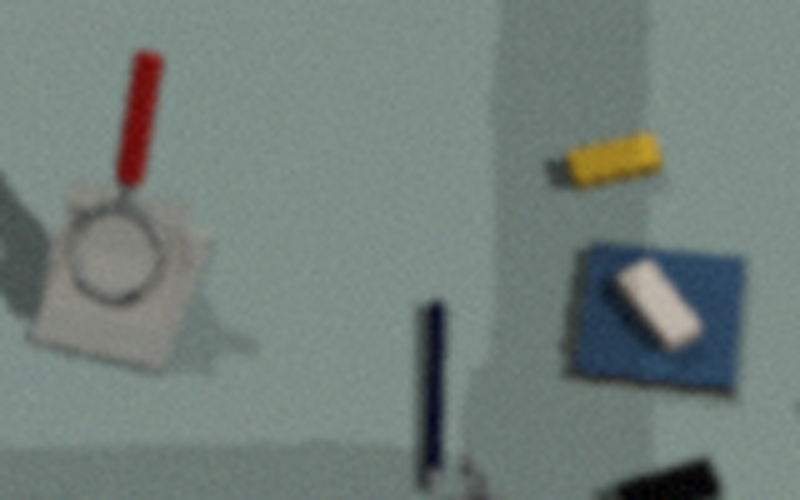

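View pics/b.png

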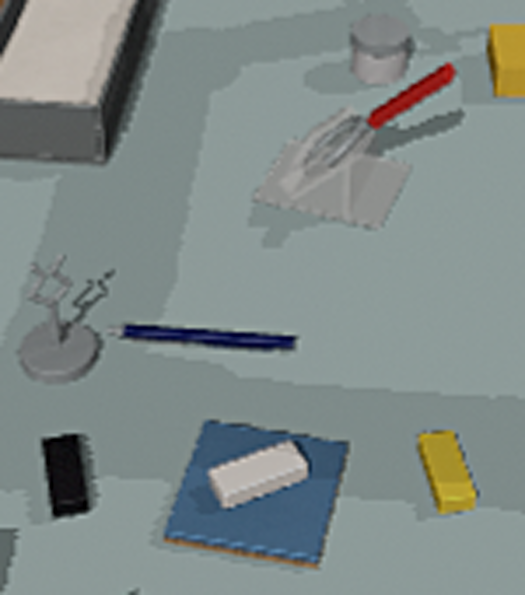

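Run:
```python
from h import *
A=load('scene0');B=load('side0')
pa=lambda P:[(190+(x+.5)/5-.5,165+(y+.5)/5-.5) for x,y in P]
pb=lambda P:[(190+(x+.5)/3.5-.5,125+(y+.5)/3.5-.5) for x,y in P]
np.set_printoptions(precision=4,suppress=True)
def rect(f,P,z):
    X=at_z(f,P,z);print(X.mean(0),np.linalg.norm(np.roll(X,-1,0)-X,axis=1),[round(float(np.degrees(np.arctan2(d[1],d[0]))),1) for d in np.roll(X,-1,0)-X])
rect(A,pa([(590,243),(746,257),(733,390),(575,373)]),.011);rect(B,pb([(207,421),(349,441),(318,560),(166,538)]),.011)
rect(A,pa([(616,275),(650,260),(703,325),(672,352)]),.026);rect(B,pb([(210,474),(292,443),(307,464),(226,498)]),.026)
def ray(f,p): 
    R=np.array(f['R']);return -R.T@f['t'],(rays(f,[p])@R)[0]
def tri(p,q):
    M=0;b=0;L=[]
    for c,d in (ray(A,pa([p])[0]),ray(B,pb([q])[0])):
        d=d/np.linalg.norm(d);Q=np.eye(3)-np.outer(d,d);M=M+Q;b=b+Q@c;L.append((Q,c))
    X=np.linalg.solve(M,b);return X,[np.linalg.norm(Q@(X-c)) for Q,c in L]
e1=tri((150,52),(452,68));e2=tri((128,185),(373,122));l=tri((115,253),(338,145));print(e1,e2,l)
d=e1[0]-e2[0];print(np.linalg.norm(d),d/np.linalg.norm(d),np.degrees(np.arctan2(d[1],d[0])))
print('lens A z.04',at_z(A,pa([(115,253)]),.04),'stand base corners',at_z(A,pa([(30,340),(160,370),(212,238),(75,185)]),.003))
for f,s in((A,'scene'),(B,'side')):
    print(s,by_depth(f,(pa if f is A else pb)([(139,118) if f is A else (412,95)])),by_depth(f,pa([(600,350)]) if f is A else pb([(200,520)])))
# handle cloud
for f in(A,B):
    im=f['image'].astype(int);m=(im[...,0]>90)&(im[...,1]<50)&(im[...,2]<60)
    v,u=np.nonzero(m);X=by_depth(f,np.c_[u,v]);k=(abs(X[:,0]-.6)<.2)&(abs(X[:,1]+.2)<.15)&(X[:,2]>.05)&(X[:,2]<.16);X=X[k];c=X.mean(0)
    print(len(X),c,np.linalg.svd(X-c)[2][0],X.min(0),X.max(0))
print('pen',at_z(A,pa([(436,300),(430,485)]),.006),'yellow',at_z(A,pa([(615,160)]),.015), at_z(A,[(362,241)],.015))
```

```text
[0.6553 0.1503 0.011 ] [0.1007 0.1017 0.0988 0.0999] [84.1, -7.4, -96.9, 173.7]
[0.651  0.1569 0.011 ] [0.0979 0.1023 0.0967 0.1031] [174.9, 83.1, -4.6, -96.2]
[0.6562 0.1488 0.026 ] [0.0248 0.0586 0.0285 0.0667] [118.2, 32.8, -44.8, -149.9]
[0.6518 0.1548 0.026 ] [0.0591 0.0208 0.0588 0.0229] [-147.2, 123.5, 34.8, -55.7]
(array([ 0.5408, -0.1715,  0.1308]), [np.float64(4.037947719479939e-05), np.float64(4.03794771947921e-05)]) (array([ 0.5986, -0.1865,  0.0674]), [np.float64(0.001082084267001938), np.float64(0.0010820842670020696)]) (array([ 0.6274, -0.1962,  0.035 ]), [np.float64(0.00012734385991790013), np.float64(0.00012734385991779493)])
0.08712555261748532 [-0.6637  0.1732  0.7277] 165.37684989777622
lens A z.04 [[ 0.6307 -0.1955  0.04  ]] stand base corners [[ 0.6729 -0.2505  0.003 ]
 [ 0.6945 -0.1655  0.003 ]
 [ 0.5924 -0.1392  0.003 ]
 [ 0.5502 -0.2331  0.003 ]]
scene [[ 0.5722 -0.1785  0.104 ]] [[0.6834 0.111  0.0129]]
side [[ 0.5698 -0.1669  0.1072]] [[0.6864 0.185  0.0078]]
109 [ 0.5748 -0.1787  0.1057] [ 0.6721 -0.1798 -0.7183] [ 0.5475 -0.1903  0.0747] [ 0.6065 -0.1661  0.1395]
113 [ 0.5707 -0.1702  0.1043] [ 0.6945 -0.1615 -0.7011] [ 0.5402 -0.1879  0.0707] [ 0.6025 -0.1572  0.1317]
pen [[0.6418 0.0075 0.006 ]
 [0.7777 0.006  0.006 ]] yellow [[0.536  0.1237 0.015 ]] [[0.7074 0.2736 0.015 ]]
```

Tile and eraser sizes check out, but the two cameras disagree by about 5 mm. The wrist camera above the tile should settle it.

Run:
```python
from h import *
np.set_printoptions(precision=4,suppress=True)
robot.goto([.60,.15,.26],[np.pi,0,np.radians(33)])
f=shot('wrist','w1'); s=robot.sense(); print(s['t'],s['joint_pos'],s['tcp_pos'],-np.array(f['R']).T@f['t'])
im=f['image'].astype(int); r,g,b=im[...,0],im[...,1],im[...,2]
def blob(m,z,n):
    c,l,st,ce=cv2.connectedComponentsWithStats(m.astype(np.uint8)); 
    for i in np.argsort(-st[1:,4])[:2]+1:
        P=cv2.findContours((l==i).astype(np.uint8),cv2.RETR_EXTERNAL,cv2.CHAIN_APPROX_NONE)[0][0].reshape(-1,2)
        X=at_z(f,P,z)[:,:2]*1000; print(n,st[i],cv2.minAreaRect(X.astype(np.float32)))
blob((b>r+25)&(b>g+10),.011,'tile'); blob((r>150)&(g>130)&(b>120),.026,'eraser')
```

```text
3.0583 [ 0.2339  0.4387 -0.7611  1.5795  0.3142  1.2502 -1.5764] [0.6003 0.1489 0.2598] [0.6623 0.1893 0.4244]
tile [ 248   72  118  120 5969] ((655.4274291992188, 151.56031799316406), (99.70947265625, 99.28435516357422), 83.18650817871094)
tile [394 116  71  89 759] ((708.6705322265625, 10.923687934875488), (9.168829917907715, 123.01712036132812), 89.7614517211914)
eraser [299 111  21  50 940] ((656.0792846679688, 149.6801300048828), (54.6824836730957, 21.340251922607422), 32.074710845947266)
eraser [  0  83  10  52 107] ((496.22369384765625, 447.4112548828125), (55.23100280761719, 9.517983436584473), 19.375816345214844)
```

View pics/w1.png

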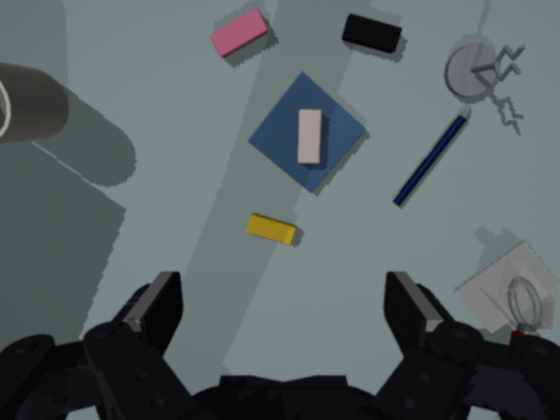

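The wrist view shows the tile centred at (307,132) with the eraser on it at (310,136), and clear surroundings. Its tile centre agrees with the scene camera, so I'll pick the eraser.

Run:
```python
from h import *
np.set_printoptions(precision=4,suppress=True)
o=[np.pi,0,np.radians(32.5)]
robot.grip(.65,30)
robot.goto([.6555,.150,.10],o)
c=robot.move_straight([.6555,.150,.026],vel=.08,contact_N=6)
s=robot.sense();print(c,s['tcp_pos'],s['tcp_rot'])
robot.grip(0,30); s=robot.sense(); print(s['opening'],s['gripper_force'])
robot.move_straight([.6555,.150,.09],vel=.1)
robot.move_straight([.50,.0,.09],vel=.2)
c=robot.move_straight([.50,.0,.0155],vel=.06,contact_N=5)
s=robot.sense();print(c,s['tcp_pos'],s['opening'],s['gripper_force'])
robot.grip(.55)
robot.move_straight([.50,.0,.15],vel=.15)
A=shot('scene','s2'); im=A['image'].astype(int); r,g,b=im[...,0],im[...,1],im[...,2]
print(robot.sense()['t'])
# wrist check
f=shot('wrist','w2'); im=f['image'].astype(int); r,g,b=im[...,0],im[...,1],im[...,2]
m=((r>150)&(g>130)&(b>120)).astype(np.uint8)
c,l,st,ce=cv2.connectedComponentsWithStats(m)
for i in range(1,c):
    if st[i,4]>400: print(st[i],at_z(f,[ce[i]],.015))
```

```text
False [0.656  0.1503 0.0266] [ 3.1414 -0.0012  0.5673]
0.0008416679741940747 0.0
False [0.5003 0.     0.0159] -0.0031953499912329214 0.0
10.85
```

The fingers closed on nothing. I'll look at the picture.

Run:
```python
from h import *
a=load('s2')['image'][165:285,190:390]; b=load('w2')['image']
a=cv2.resize(a,(600,360),interpolation=cv2.INTER_CUBIC); b=cv2.resize(b,(320,240))
c=np.zeros((600,600,3),np.uint8);c[:360]=a;c[360:,:320]=b
cv2.imwrite('pics/c.png',c[:,:,::-1])
```

```text
(no output)
```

View pics/c.png

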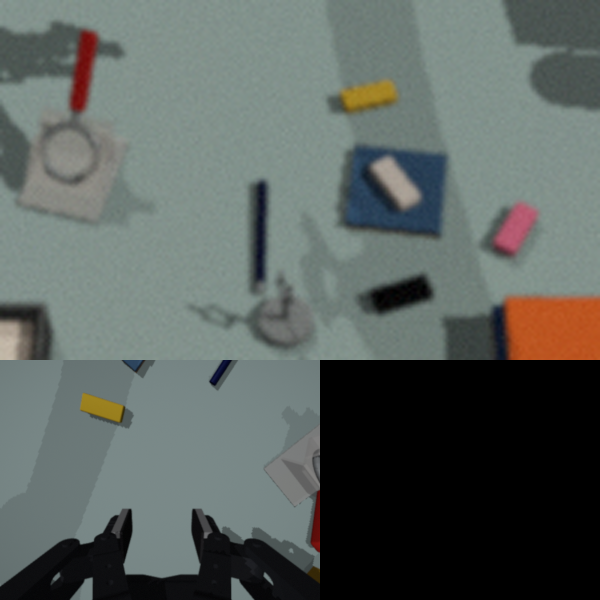

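The eraser is still on the tile at about the same place (396,183 in the crop), so the tips passed too high. I'll re-measure, then come down until the tips touch the tile, back off slightly and grip.

Run:
```python
from h import *
np.set_printoptions(precision=4,suppress=True)
o=[np.pi,0,np.radians(32.5)]
robot.grip(.45,40)
robot.goto([.61,.15,.17],o)
f=shot('wrist','w3'); im=f['image'].astype(int); r,g,b=im[...,0],im[...,1],im[...,2]
m=((r>140)&(g>120)&(b>110)).astype(np.uint8)
c,l,st,ce=cv2.connectedComponentsWithStats(m); e=None
for i in range(1,c):
    if st[i,4]>600:
        P=np.argwhere(l==i)[:,::-1]; X=at_z(f,P,.026)[:,:2]; q=cv2.minAreaRect((X*1000).astype(np.float32)); print(st[i],q)
        d=by_depth(f,P); print('top z',np.median(d[:,2]))
        if abs(q[0][0]-655)<12 and abs(q[0][1]-151)<12: e=np.array(q[0])/1000
t=(b>r+25)&(b>g+10);print('tile z',np.median(by_depth(f,np.argwhere(t&(np.indices(t.shape)[1]<400))[:,::-1])[:,2]))
if e is not None:
    robot.goto([e[0],e[1],.08],o)
    c=robot.move_straight([e[0],e[1],.008],vel=.03,contact_N=4)
    s=robot.sense();print(c,s['tcp_pos'],s['opening'],s['wrist_force'],s['t'])
    if s['tcp_pos'][2]<.03:
        z=s['tcp_pos'][2]+.002
        robot.move_straight([e[0],e[1],z],vel=.03); robot.grip(0,40); s=robot.sense(); print(z,s['opening'],s['gripper_force'],s['t'])
```

```text
[ 297  118   28   66 1725] ((655.7003784179688, 149.43043518066406), (57.23333740234375, 23.36962890625), 32.38488006591797)
top z 0.026269073438992714
tile z 0.011301817984268216
False [0.6558 0.1494 0.0081] 0.4499351764932754 [-0.8852 -0.5939 -0.16  ] 15.0083
0.01009025155697616 -0.0006425073237054149 0.0 15.7083
```

Run:
```python
from h import *
s=robot.sense();print(s['tcp_pos'],s['tcp_rot'],s['joint_pos'],s['opening'])
B=shot('side','sd4')['image'][180:300,190:350]; W=shot('wrist','w4')['image']
c=np.zeros((600,800,3),np.uint8);c[:300,:400]=cv2.resize(B,(400,300),interpolation=cv2.INTER_CUBIC);c[:300,400:]=cv2.resize(W,(400,300))
S=shot('scene','s4')['image'][165:255,270:390];c[300:,:400]=cv2.resize(S,(400,300),interpolation=cv2.INTER_CUBIC)
cv2.imwrite('pics/d.png',c[:,:,::-1])
```

```text
[0.65568326 0.14938977 0.01005754] [3.14157067e+00 8.57977220e-05 5.67204453e-01] [ 0.14600984  0.77324574 -0.65240771  1.66683896  0.57168298  0.90075961
 -1.73807169] -0.0006425073237054149
```

View pics/d.png

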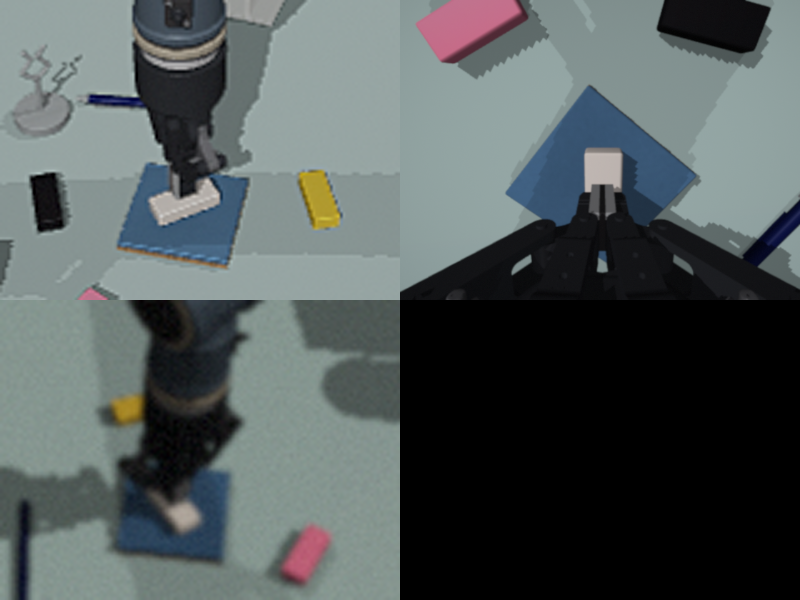

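The fingers are centred laterally but closed above the eraser, at (600,195) in the wrist panel. So the tips are higher than the TCP reading suggests; I'll check with depth.

Run:
```python
from h import *
np.set_printoptions(precision=4,suppress=True)
f=load('w4')
for v in range(235,330,7):
    print(v,*[(u,by_depth(f,[(u,v)])[0].round(4).tolist(),f['image'][v,u].tolist()) for u in (276,286)])
B=load('sd4')
for v in range(238,264,3): print(v,[(by_depth(B,[(u,v)])[0].round(3).tolist(),B['image'][v,u].tolist()) for u in (262,266)])
print(robot.sense()['wrist_force'])
```

```text
235 (276, [0.6702, 0.1627, 0.0261], [189, 180, 177]) (286, [0.6727, 0.1589, 0.0264], [188, 180, 176])
242 (276, [0.6669, 0.1607, 0.0251], [189, 181, 177]) (286, [0.6695, 0.1568, 0.0254], [189, 181, 176])
249 (276, [0.6641, 0.1589, 0.0258], [189, 181, 177]) (286, [0.6666, 0.155, 0.0258], [189, 180, 176])
256 (276, [0.6617, 0.1574, 0.0274], [187, 178, 174]) (286, [0.6635, 0.153, 0.0254], [185, 176, 173])
263 (276, [0.6646, 0.1589, 0.0421], [87, 88, 90]) (286, [0.6668, 0.1553, 0.0419], [43, 42, 44])
270 (276, [0.6643, 0.1586, 0.0479], [88, 88, 90]) (286, [0.6666, 0.1552, 0.0482], [38, 38, 39])
277 (276, [0.6644, 0.1585, 0.0542], [88, 88, 90]) (286, [0.6667, 0.1554, 0.0546], [35, 35, 36])
284 (276, [0.6647, 0.1586, 0.0603], [88, 89, 91]) (286, [0.667, 0.1556, 0.061], [31, 31, 32])
291 (276, [0.6647, 0.1585, 0.0654], [88, 88, 90]) (286, [0.6664, 0.1553, 0.0649], [25, 25, 26])
298 (276, [0.6644, 0.1582, 0.0695], [124, 125, 128]) (286, [0.6664, 0.1553, 0.0696], [39, 38, 40])
305 (276, [0.6658, 0.1589, 0.0765], [40, 41, 43]) (286, [0.6638, 0.1537, 0.0691], [24, 24, 26])
312 (276, [0.665, 0.1
[... 348 characters left out ...]
41 [([0.653, 0.171, 0.099], [31, 31, 35]), ([0.645, 0.164, 0.093], [30, 29, 34])]
244 [([0.653, 0.169, 0.088], [28, 26, 30]), ([0.641, 0.195, 0.117], [89, 91, 93])]
247 [([0.654, 0.167, 0.077], [28, 29, 32]), ([0.642, 0.194, 0.107], [26, 24, 29])]
250 [([0.652, 0.181, 0.083], [23, 26, 28]), ([0.642, 0.194, 0.097], [26, 27, 29])]
253 [([0.654, 0.165, 0.056], [14, 17, 21]), ([0.645, 0.163, 0.055], [28, 31, 36])]
256 [([0.654, 0.165, 0.046], [20, 21, 25]), ([0.646, 0.161, 0.043], [24, 25, 31])]
259 [([0.655, 0.158, 0.028], [115, 112, 110]), ([0.647, 0.151, 0.022], [187, 182, 177])]
262 [([0.655, 0.164, 0.025], [185, 180, 175]), ([0.646, 0.159, 0.021], [173, 167, 163])]
[-0.5324  0.0285  0.6345]
```

The tips are really at z ≈ 0.039, about 40 mm behind where TCP + nose_length puts them. The lateral position is good. I'll correct for that, guarded by contact, and check with the wrist camera in a tilted pose whether the offset is fixed to the tool.

Run:
```python
from h import *
np.set_printoptions(precision=4,suppress=True)
from scipy.spatial.transform import Rotation as Ro
o=[np.pi,0,np.radians(32.5)]
x,y=.6557,.1496
robot.move_straight([x,y,.03],vel=.1)
robot.grip(.45,40)
c=robot.move_straight([x,y,-.018],vel=.06,contact_N=4)
s=robot.sense();print(c,s['tcp_pos'],s['wrist_force'])
if s['tcp_pos'][2]<-.008:
    if c: robot.move_straight([x,y,s['tcp_pos'][2]+.002],vel=.05)
    z0=robot.sense()['tcp_pos'][2]
    robot.grip(0,40); s=robot.sense(); print(s['opening'],s['gripper_force'],s['t'])
    robot.move_straight([x,y,z0+.04],vel=.1)
    s=robot.sense(); print(s['opening'],z0)
s=robot.sense();f=robot.grab_frame('wrist')
print('tcp in cam',f['R']@s['tcp_pos']+f['t'],s['t'])
```

```text
True [ 0.655   0.1494 -0.012 ] [-1.0315  0.014   6.6264]
0.280197627541539 40.2211457490921 17.8417
0.2803839652623927 -0.010464455218790851
tcp in cam [0.0003 0.024  0.1789] 18.3833
```

Gripped: an opening of 0.28 is 24 mm, matching the eraser's width. Placing it on the desk.

Run:
```python
from h import *
np.set_printoptions(precision=4,suppress=True)
robot.move_straight([.50,.0,.03],vel=.25)
c=robot.move_straight([.50,.0,-.0225],vel=.06,contact_N=4)
s=robot.sense();print(c,s['tcp_pos'],s['opening'],s['wrist_force'])
robot.grip(.5)
robot.move_straight([.50,.0,.12],vel=.25)
robot.goto([.47,-.13,.17],[np.pi,0,np.radians(-14)])
f=shot('wrist','w5');s=robot.sense();print(s['t'],s['tcp_pos'],'tcp in cam',f['R']@s['tcp_pos']+f['t'])
g=shot('scene','s5')
c=np.zeros((600,560,3),np.uint8);c[:420]=f['image'];c[420:,:280]=cv2.resize(g['image'][165:255,210:350],(280,180))
cv2.imwrite('pics/e.png',c[:,:,::-1])
```

```text
True [ 0.4992 -0.     -0.0214] 0.2796999175851758 [-0.4039 -0.3546  6.1957]
21.9833 [ 0.4693 -0.1288  0.1686] tcp in cam [0.0003 0.0234 0.1786]
```

View pics/e.png

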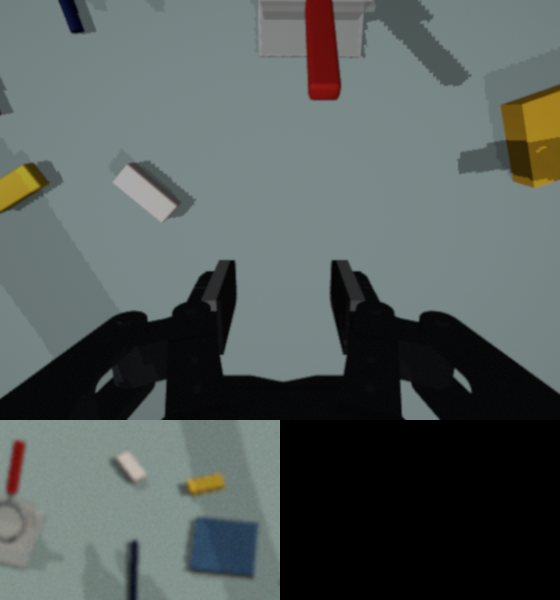

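The white eraser lies alone on the desk at (145,192), the tile is bare, and the handle points straight at the gripper (end at (324,95)). Now measure the handle from wrist depth and scan IK for the final pose.

```bash
cat >> h.py <<'E'
from scipy.spatial.transform import Rotation as Ro
def Rmag(phi,tilt): # x axis azimuth phi, sloping down tilt; z upward side
    return Ro.from_euler('ZY',[phi,tilt]).as_matrix()
D=np.array([0,0,-1.])
PSI=None
def tool_R(rpy): return Ro.from_euler('xyz',rpy).as_matrix()
OFF=.038
E
python3 - <<'E'
from h import *
np.set_printoptions(precision=4,suppress=True)
f=load('w5');im=f['image'].astype(int);r,g,b=im[...,0],im[...,1],im[...,2]
m=(r>110)&(g<50)&(b<50);v,u=np.nonzero(m);X=by_depth(f,np.c_[u,v]);k=X[:,2]>.06;X=X[k];print(len(X),X.min(0),X.max(0))
# top face: brighter -> fit line by binning rows
c=X.mean(0);print('mean',c,np.linalg.svd(X-c,full_matrices=False)[2][0])
for lo in np.arange(.07,.14,.01):
    q=X[(X[:,2]>=lo)&(X[:,2]<lo+.01)]
    if len(q)>5: print(lo,len(q),q.mean(0),np.ptp(q,axis=0))
P=np.c_[u,v][k];A=load('scene0');B=load('side0')
for ps in (-.22,-.255):
  Rm=Rmag(ps,np.pi/4)
  for flip in (0,np.pi):
    Rt=tool_R([np.pi,0,ps+flip]);rel=Rt.T@Rm
    for a in range(-180,180,15):
        Rf=Rmag(np.radians(a),0);T=Rf@rel.T;p=np.array([.655,.1515,.116])-.085*Rf[:,0]+OFF*T[:,2]
        q=robot.inverse_kinematics(p,Ro.from_matrix(T).as_euler('xyz'))
        if q is not None: print(ps,flip,a,p,np.array(q))
E
```

```text
511 [ 0.5408 -0.1787  0.0919] [ 0.5914 -0.1464  0.333 ]
mean [ 0.5513 -0.1697  0.1308] [-0.4599  0.0707  0.8851]
0.09 10 [ 0.5881 -0.1742  0.096 ] [0.0063 0.002  0.0074]
0.09999999999999999 19 [ 0.5792 -0.1721  0.1053] [0.0098 0.0025 0.0095]
0.10999999999999999 33 [ 0.5691 -0.1694  0.1155] [0.0101 0.003  0.0093]
0.11999999999999998 40 [ 0.5602 -0.1671  0.1246] [0.0218 0.0058 0.0096]
0.12999999999999998 407 [ 0.5468 -0.1698  0.1337] [0.0131 0.016  0.0068]
-0.22 0 -135 [0.6961 0.1926 0.0891] [-0.3507  1.1126 -0.2387  0.8251  0.4191  1.9867  1.8269]
-0.22 0 -120 [0.6841 0.2018 0.0891] [-0.26    1.1017 -0.618   0.9668  0.7782  1.984   1.8326]
-0.22 0 -105 [0.67   0.2076 0.0891] [-0.2107  1.0814 -0.8073  1.1412  0.9925  1.9531  1.8905]
-0.22 0 -90 [0.655  0.2096 0.0891] [-0.1403  1.0832 -0.9963  1.3285  1.1959  1.9454  1.9456]
-0.22 0 -75 [0.64   0.2076 0.0891] [-0.0538  1.1163 -1.1852  1.5211  1.3962  1.9676  2.0148]
-0.22 0 -60 [0.6259 0.2018 0.0891] [-0.0135  1.0417 -1.1845  1.7161  1.4688  1.8385  2.1191]
-0.22 0 -45 [0.6139 0.1926 0.0891] [ 0.0453  0.9585 -1.1835  1.9026  1.5547  1.6
[... 7164 characters left out ...]
 -0.3136  1.884  -0.9236  0.7805 -2.5527]
-0.255 3.141592653589793 90 [0.655  0.0934 0.0891] [ 0.4118  0.7271 -0.3901  1.691  -0.6545  0.9668 -2.6034]
-0.255 3.141592653589793 105 [0.67   0.0954 0.0891] [ 0.4296  0.8453 -0.5106  1.4897 -0.4071  1.1594 -2.6356]
-0.255 3.141592653589793 120 [0.6841 0.1012 0.0891] [ 0.4041  0.9647 -0.6245  1.2886 -0.1979  1.3714 -2.6261]
-0.255 3.141592653589793 135 [0.6961 0.1104 0.0891] [ 0.323   1.0621 -0.6796  1.0958 -0.051   1.5908 -2.5478]
-0.255 3.141592653589793 150 [0.7053 0.1224 0.0891] [ 0.2195  1.1421 -0.711   0.9183  0.0783  1.7956 -2.4249]
-0.255 3.141592653589793 165 [0.7111 0.1365 0.0891] [ 0.108   1.2031 -0.7242  0.769   0.2073  1.9698 -2.261 ]
```

Lateral and lengthwise handle estimates from the wrist and scene cameras agree to about 1 mm. The grip point is (0.572, -0.1795, 0.100) with azimuth -14.3°. Grasp and draw.

Run:
```python
from h import *
np.set_printoptions(precision=4,suppress=True)
ps=np.radians(-14.3);o=[np.pi,0,ps];G=np.array([.5718,-.1795])
robot.grip(.45,60)
robot.goto([*G,.12],o)
c=robot.move_straight([*G,.063],vel=.08,contact_N=6)
s=robot.sense();print(c,s['tcp_pos'],s['joint_pos'])
if not c:
    robot.grip(0,60);s=robot.sense();print(s['opening'],s['gripper_force'])
    if s['opening']>.1:
        d=-Rmag(ps,np.pi/4)[:,0]
        robot.move_straight(np.array([*G,.063])+.10*d,vel=.12)
        s=robot.sense();print(s['tcp_pos'],s['opening'],s['gripper_force'],s['wrist_force'])
print(robot.sense()['t'])
Rm=Rmag(ps,np.pi/4);rel=tool_R(o).T@Rm
for a in (45,60,75,90,105):
  for z in (.111,.25):
    Rf=Rmag(np.radians(a),0);T=Rf@rel.T;p=np.array([.6553,.1515,z])-.085*Rf[:,0]+.037*T[:,2]
    print(a,z,p,robot.inverse_kinematics(p,Ro.from_matrix(T).as_euler('xyz')))
f=shot('wrist','w6');g=shot('scene','s6');h=shot('side','sd6')
c=np.zeros((600,800,3),np.uint8);c[:300,:400]=cv2.resize(f['image'],(400,300));c[300:,:400]=cv2.resize(g['image'][130:255,180:350],(400,300));c[:300,400:]=cv2.resize(h['image'][90:270,200:440],(400,300))
cv2.imwrite('pics/f.png',c[:,:,::-1])
```

```text
False [ 0.5722 -0.1795  0.0633] [ 0.649   0.5763 -0.5666  1.827   0.3988  0.853  -1.9315]
0.20011634980820933 58.421579003334045
[ 0.5031 -0.1622  0.1332] 0.1977839940946781 58.58085036277771 [-0.2874  0.2537 -1.3648]
24.975
45 0.111 [0.6137 0.1099 0.0848] [ 0.9666  0.932  -1.3051  2.1786  1.6629  0.2974 -2.2401]
45 0.25 [0.6137 0.1099 0.2238] [ 1.022   0.5002 -1.254   2.0818 -0.1145  0.2665 -0.7194]
60 0.111 [0.6259 0.1005 0.0848] [ 0.9852  0.9835 -1.2757  2.0291  0.6744  0.3465 -1.0057]
60 0.25 [0.6259 0.1005 0.2238] [ 1.0171  0.6386 -1.2459  1.9401 -0.1113  0.5099 -0.4493]
75 0.111 [0.6401 0.0947 0.0848] [ 0.9352  1.0226 -1.226   1.8541  0.2992  0.5935 -0.4262]
75 0.25 [0.6401 0.0947 0.2238] [ 0.9585  0.7659 -1.2354  1.7707 -0.0351  0.7696 -0.2909]
90 0.111 [0.6553 0.0927 0.0848] [ 0.8625  1.1055 -1.2347  1.664   0.2853  0.8828 -0.2098]
90 0.25 [0.6553 0.0927 0.2238] [ 0.872   0.8949 -1.254   1.5835  0.0705  1.0362 -0.1807]
105 0.111 [0.6705 0.0947 0.0848] [ 0.7602  1.1844 -1.2531  1.4671  0.3225  1.1637 -0.0481]
105 0.25 [0.6705 0.0947 0.2238] [ 0.7565  1.002  -1.2716  1.3866  0.1563  1.3029 -0.0611]
```

View pics/f.png

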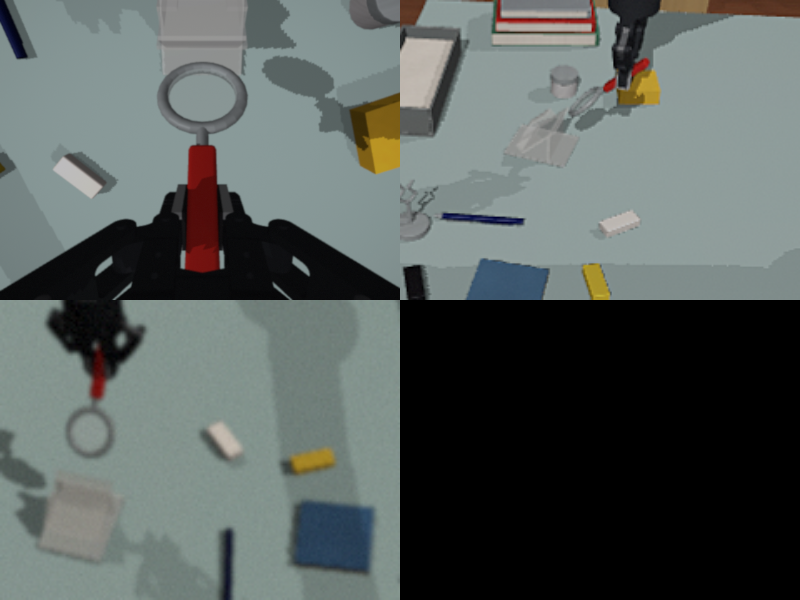

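The magnifier is out of the stand and held by mid-handle; its lens ring is at (202,98) in the wrist panel, clear of the stand. I'll go up, turn it level and move over the tile at height, then measure the lens there.

```bash
cat >> h.py <<'E'
def lens(f):
    v,u=np.mgrid[80:192,215:352];uv=np.c_[u.ravel(),v.ravel()]
    z=f['range_z'][uv[:,1],uv[:,0]];k=(z>.05)&(z<.26);uv=uv[k];X=by_depth(f,uv)
    c=np.median(X,0)
    for _ in range(4):
        n=np.linalg.svd(X-X.mean(0),full_matrices=False)[2][2];e=(X-X.mean(0))@n;X=X[abs(e)<max(.005,1.5*e.std())]
    n*=np.sign(n[2]);a,b=np.linalg.svd(X-X.mean(0),full_matrices=False)[2][:2];m=X.mean(0)
    (cx,cy),r=cv2.minEnclosingCircle(np.c_[(X-m)@a,(X-m)@b].astype(np.float32))
    return m+cx*a+cy*b,n,r,len(X)
E
python3 - <<'E'
from h import *
np.set_printoptions(precision=4,suppress=True)
print(lens(load('w6')))
ps=np.radians(-14.3);o=[np.pi,0,ps];rel=tool_R(o).T@Rmag(ps,np.pi/4)
s=robot.sense();p=s['tcp_pos']
robot.move_straight([p[0],p[1],.26],vel=.2)
Rf=Rmag(np.radians(75),0);T=Rf@rel.T;p=np.array([.6553,.1515,.25])-.085*Rf[:,0]+.037*T[:,2]
robot.goto(p,Ro.from_matrix(T).as_euler('xyz'))
robot.sleep(.2)
f=shot('wrist','w7');s=robot.sense()
print(s['t'],p,s['tcp_pos'],s['opening'],s['gripper_force'],'tcp in cam',f['R']@s['tcp_pos']+f['t'])
print(lens(f))
E
```

```text
(array([ 0.5632, -0.176 ,  0.1141]), array([ 0.6837, -0.1759,  0.7082]), 0.03582071512937546, 10139)
27.6 [0.6401 0.0947 0.2238] [0.6401 0.0945 0.2239] 0.19648566361148204 58.577924966812134 tcp in cam [-0.0009  0.0238  0.1778]
(array([0.6567, 0.15  , 0.2532]), array([-0.0001, -0.0007,  1.    ]), 0.03611209988594055, 10129)
```

The lens is level, with its centre within 2 mm of the tile's. Descending 0.14 m.

Run:
```python
from h import *
np.set_printoptions(precision=4,suppress=True)
robot.move_straight(robot.sense()['tcp_pos']+np.array([-.001,.0015,-.140]),vel=.1)
robot.sleep(.4)
f=shot('wrist','w8');s=robot.sense();print(s['t'],s['opening'],s['gripper_force'],np.abs(s['joint_velocities']).max(),s['wrist_force']);print(lens(f))
g=shot('scene','s8');h=shot('side','sd8')
c=np.zeros((600,800,3),np.uint8);c[:300,:400]=cv2.resize(f['image'],(400,300));c[300:,:400]=cv2.resize(g['image'][150:275,190:360],(400,300));c[:300,400:]=cv2.resize(h['image'][120:300,190:430],(400,300))
cv2.imwrite('pics/g.png',c[:,:,::-1])
```

```text
29.6 0.19495526659029666 58.578062653541565 0.002075870323604255 [ 0.0199 -0.0464 -0.4165]
(array([0.6537, 0.1519, 0.1134]), array([ 0.0005, -0.0017,  1.    ]), 0.03602665290236473, 10127)
```

View pics/g.png

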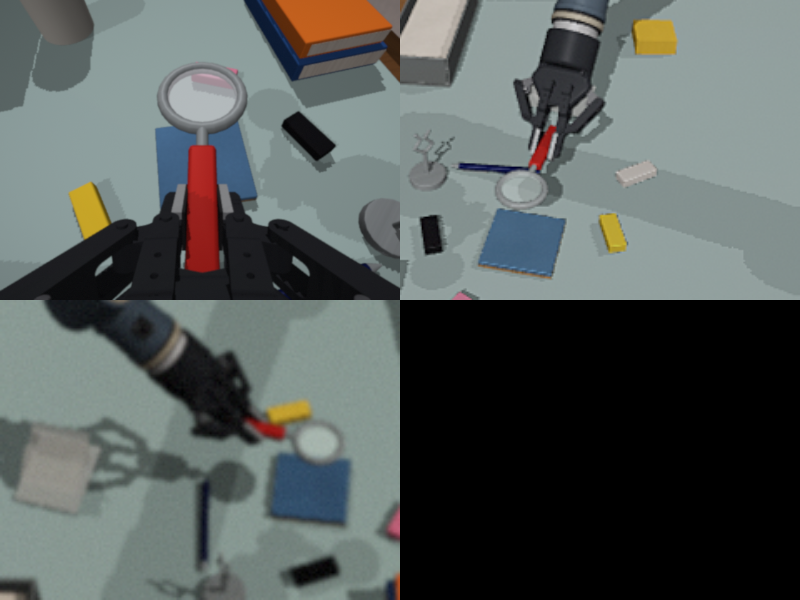

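The lens hangs level between the cameras and the tile: scene panel (317,440), side panel (521,188). The eraser, pen and other objects are undisturbed. I'll cross-check the lens position with the fixed cameras and hand in if it agrees.

Run:
```python
from h import *
a=at_z(load('s8'),[(324.7,208.3)],.113)[0];b=at_z(load('sd8'),[(262.6,232.8)],.113)[0];print(a,b)
if max(np.hypot(*(a-[.655,.1515,.113])[:2]),np.hypot(*(b-[.655,.1515,.113])[:2]))<.015: print(robot.close_job())
```

```text
[0.65358964 0.15326883 0.113     ] [0.65262032 0.15986755 0.113     ]
the job is handed in; nothing more can be done
None
```

I handed the job in at about 30 s: the eraser lies on the bare desk and the magnifier is held level over the tile, lens about 2 mm off-centre and 10 cm up; no pass/fail verdict came back.

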